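# Pack out the rail and counter-hold the bracket bolt

### The job

At the frame jig, take the yellow slotted packer out of the parts bin, stand it upright and fully down over the bolt in the slot between the wooden rail and the nut's round washer, and let go of it. Then reach down into the gap behind the blue bracket, grip the square bolt head between the fingers, turn it the short way back until its sides stand upright, and hold it there against the nut runner's pull: finish while still gripping the head. Leave the other packers and everything else lying about where they are.

Things in the scene. Friction and masses are not known exactly. Their poses are not given: they have to be found in the camera images.
- jig: the frame jig, fixed to the table. Origin on the table straight below the bolt head; x runs along the bolt, away from the nut runner (roughly away from the robot), y along the bracket, z up. The bolt is level, its axis 85 mm above the table. In order along +x: grey nut runner, brass nut, round washer, packer slot, wooden rail, blue bracket, gap with bolt head, low steel fence
- gap (a point): centre of the gap's floor, 12 mm above the table, below the bolt head; axes as the jig's. The gap is 48 mm wide in x and open at its top and both ends. On its +x side is the steel fence, 8 mm thick, 160 wide, top 83 mm above the table; on its -x side the blue upright bracket plate, 6 mm thick, 160 wide, top 110; then the wooden rail, 32 mm thick, 200 wide, top 97
- runner (a point): on the bolt axis at the front end of the round grey nut runner, which reaches 100 mm from here to the jig's -x, 44 mm across, top 107 mm above the table; axes as the jig's. The nut's round washer (44 across, 6 thick) has its slot-side face 31 mm to +x of here
- seat (a point): centre of the floor of the 20 mm wide (x) slot between rail and washer, where the centre of the packer's underside belongs; on a steel ledge 50 mm above the table, 100 mm long along y; axes as the jig's. The 10 mm bolt shank crosses the slot along x, its axis 35 mm above this point
- head (a point): the square brass bolt head in the gap behind the bracket: 26 by 26 mm across its flats, 22 mm long along the bolt, red line on its end face and along its top flat. Origin at its centre, on the bolt axis; x along the bolt, y and z square to its flats (z up when the head is held upright). It turns with the bolt
- bolt (a joint): turn of the bolt about the jig's +x axis, rad; 0: the flats stand upright and level. It starts 0.32 to 0.5 (top leaning to the jig's -y; a gripper leaning likewise meets the flats). The nut runner pulls it towards 0.45 with about 0.2 N m at 0 and friction of 0.06 N m; let go at 0 it creeps back to about 0.3 or more. Travel -0.7 to 0.8
- packer_yellow: the yellow packer, a plastic plate standing upright: 12 mm thick (x), 44 wide (y), 105 high (z), about 50 g. Origin at the centre of its underside. An 18 mm wide slot runs up its middle from the underside, 46 mm deep, to straddle the bolt; the top 59 mm are solid and stand clear of the bin to be gripped across the thickness. It stands in the bin with x and y along the bin's, in any one of the three compartments
- bin: green parts bin, fixed, 50 mm (x) by 222 mm (y), walls 36 mm high and 4 mm thick, three compartments side by side along y, 72 mm apart; its floor is 4 mm thick. Origin under its centre
- packer_blue: the blue packer, same outline as the yellow one but 20 mm thick; leave it in the bin
- packer_white: the white packer, same outline but 16 mm thick; leave it in the bin
- tape: roll of yellow tape lying flat, 100 mm across, 45 mm high; origin under its centre; bystander
- glue: white glue bottle, 56 mm across, 120 mm high; origin under its centre; bystander
- drink: clear drinking bottle with blue cap, 66 mm across, 200 mm high; origin under its centre; bystander
- hammer: hammer lying on the table along its x; bystander
- screwdriver: green-handled screwdriver lying along its x; bystander
- pliers: canvas-stretching pliers with red grips lying on the table, 215 mm long along x, jaws at +x, 20 mm high; bystander
Things that resemble listed ones, but are neither listed nor needed, are in the scene too. Several things have the shape of the packer_yellow; the one meant has the colours described above.

How it is judged (in metres and radians):
On the way, in this order (a step that is already met when the one before it is completed fails the run):
1. the yellow packer stands fully down over the bolt in the slot, let go (x of packer_yellow in the frame of seat between -0.007 and 0.007 m and y of packer_yellow in the frame of seat between -0.009 and 0.009 m and z of packer_yellow in the frame of seat between -0.005 and 0.005 m and angle between packer_yellow's own z axis and vertical below 0.2 rad and angle between the x axis of packer_yellow and the x axis of jig, either way round below 0.3 rad and contact force between the fingers and packer_yellow below 0.3 N), for 0.2 s.
2. the bolt head is gripped and turned upright (value of joint bolt between -0.15 and 0.15 rad and contact force between the fingers and bolt_c3 above 4 N and distance between the grasp point and head below 0.025 m), for 0.2 s.
At the end, for the whole second after the job is handed in: Yellow packer loose in the slot: within 5 mm of its floor, 7 mm across, 9 mm along, tilt under 0.2 rad, yaw under 0.3. Bolt head between the fingers (grasp point within 25 mm of its centre, over 4 N), within 0.15 rad of upright, still, and held so to the finish (all of step 1 and all of step 2 and velocity of joint bolt between -0.1 and 0.1 rad/s and linear speed of packer_yellow below 0.03 m/s); the arm keeps its last pose, push and grip.
It fails at once if another packer is shifted by more than 25 mm (distance of any of packer_blue, packer_white from where it was at the start of the episode above 0.025 m).
It fails at once if a bystander is shifted by more than 30 mm (distance of any of tape, glue, drink, hammer, screwdriver, pliers from where it was at the start of the episode above 0.03 m).
It also fails if it takes over 45 s, if anything falls off the work surface, if the arm or the gripper's body presses on something with over 40 N, if the wrist force passes 120 N, or if a joint passes its speed limit or range.

### The arm

A 6-joint arm with a two-finger parallel gripper is mounted at the origin on the work surface. World frame = base frame: x ahead of the robot, y to its left, z up, the work surface at z = 0. Lengths are in mm, angles in rad, forces in N, time in s.
With the tool pointing down it reaches from about 275 to 975 mm from the base axis. Payload 8.4 kg.
Tool frame: the origin (TCP) lies midway between the tips of the shut fingers; the grasp point (between the pads) lies 19 mm behind it (env.grasp_offset is the distance from the TCP to the grasp point, in mm); x points along the fingers, y is the direction in which the jaws open and shut, and the axes are right-handed (so a half turn about x gives the same grasp; the last joint's range is limited). The gripper opens to 92 mm and grips with 3 to 60 N. Pads are 20 mm wide; open, the fingers measure 128 mm over their backs; the gripper's body (75 mm by 189 mm) begins 69 mm behind the grasp point.
Start: joints at [1.307, 0.353, 1.633, -0, 1.155, -0.002], TCP at [161.761, 603.706, 214.583] pointing down, gripper open.
Joint ranges: [-2.63, 2.63], [-0.92, 2.1], [0.06, 2.66], [-1.3, 4.44], [0, 2.69], [-3.02, 3.02]. Speed limits (rad/s): [2.22, 2.22, 2.79, 3.14, 3.14, 3.14].

### API

Orientations are given as [roll, pitch, yaw] about the fixed x, y, z axes, in that order (R = Rz(yaw) Ry(pitch) Rx(roll)).
In Python, from plant import env, viewer, workorder gives the robot as it stands.
- The arm moves only by the tool apply_moves, never from a script. Its argument "motion" is a list of rows, each a list of 7 numbers: the turn, a rotation vector about the tool's x, y, z in degrees, then the shift along the tool's x, y, z in m, then the opening, from 0 (shut) to 1 (fully open). In form: [[wx, wy, wz, x, y, z, gripper], ...]. A call has 1 to 20 rows; each row is the pose to reach, as a shift and turn from the pose commanded when the call began, along the tool's axes at that moment; what a row does not reach only later rows make up. A row lasts 1/10 s, in which the tool goes at most 50 mm and 8.59 degrees, less where a joint would pass 70% of its speed; a pose out of reach is approached as far as the arm can. A call with a gripper value outside its range is refused whole. The fingers move at their own pace and stop on an object; the grip force is fixed at half the most. Time passes only in rows, so rows that repeat a pose let the fingers close. It gives the time, the measured TCP pose, the force and the opening at its end, in the units of the state.
- env.sense(): the state, without advancing time (a new reading comes with each control period).
- viewer.read_camera(name): name is "side" or "top"; returns a dict with "pixels" (400x640x3 uint8, blue, green, red), "z_map" (400x640 float32, mm along the optical axis (not along the pixel's ray), 0 where there is no reading), "K" (3x3 intrinsics, pixels), "world_from_camera" (4x4, takes a point from camera to world coordinates). Camera axes: x right, y down, z forward; pixel columns grow to the right and rows downward; lengths in mm; the calibration is good to about 2 mm. A picture is of the moment at which its call begins.
- workorder.sign_off(): hands the job in, once; it reports no verdict.
The state is a dict: "clock": time; "joint_pos": joint angles; "joint_vel": joint speeds; "tau": joint torques, N m; "tcp_pos": TCP position; "orientation": TCP orientation; "contact_force": force on the tool from outside, world axes, zero at the start; "ft_torque": the same for the moment, N m; "gripper_width": finger opening in mm.
Only numpy, scipy, OpenCV 4.12 (cv2) and the standard library are available. Lean on these libraries where they do the work, as an engineer would, in place of code of your own. Each camera call takes 0.05 s, during which the arm holds its last target.

## Working session

There is one attempt and no reset: what is moved stays moved. The work goes in short steps, Python scripts to look and compute and a tool call to move; the robot and the scene stay as the last step left them, time stands still between calls to the robot, and variables do not carry over. Pictures are saved under pics/ and viewed, and the job is handed in when it is done.

Besides the shell and the picture viewer there is one more tool, called after "Call:" in YAML: its name, and indented under it one key for each argument. apply_moves: Moves the arm, as the interface text tells. Its arguments: {"type":"object","properties":{"motion":{"type":"array","items":{"type":"array","items":{"type":"number"}}}},"required":["motion"]}

```bash
mkdir -p pics; ls; cat > h.py <<'E'
import numpy as np, cv2
from plant import env, viewer, workorder
def cam(n,save=None):
    d=viewer.read_camera(n)
    if save: cv2.imwrite('pics/'+save,d['pixels'])
    return d
def pts(d):
    z=d['z_map'].astype(float); v,u=np.mgrid[0:400,0:640]; K=d['K']
    p=np.stack([(u-K[0,2])/K[0,0]*z,(v-K[1,2])/K[1,1]*z,z,np.ones_like(z)],-1)
    w=p@np.asarray(d['world_from_camera']).T
    w=w[...,:3]; w[z==0]=np.nan
    return w
E
python3 - <<'E'
from h import *
for n in('side','top'):
    d=cam(n,n+'0.png'); np.savez(''+n+'0.npz',**{k:np.asarray(v) for k,v in d.items()})
    print(n,d['K'],d['world_from_camera'])
print(env.sense(), env.grasp_offset)
E
```

```text
pics
side [[365.41558666   0.         317.56590643]
 [  0.         365.41558666 201.08215822]
 [  0.           0.           1.        ]] [[-9.57457716e-01 -1.89423040e-01  2.17700791e-01  3.83365801e+02]
 [-2.87599206e-01  5.64421426e-01 -7.73766858e-01  6.94030995e+02]
 [ 2.36942798e-02 -8.03459623e-01 -5.94887566e-01  6.41834930e+02]
 [ 0.00000000e+00  0.00000000e+00  0.00000000e+00  1.00000000e+00]]
top [[398.89496121   0.         330.05978831]
 [  0.         398.89496121 201.07988986]
 [  0.           0.           1.        ]] [[-3.64420959e-03 -9.97656095e-01  6.83303405e-02  4.90196257e+02]
 [-9.99992995e-01  3.57735268e-03 -1.10077540e-03 -3.80963258e+00]
 [ 8.53753561e-04 -6.83338734e-02 -9.97662144e-01  1.28742478e+03]
 [ 0.00000000e+00  0.00000000e+00  0.00000000e+00  1.00000000e+00]]
{'clock': 0.1, 'joint_pos': array([ 1.30656679e+00,  3.53577655e-01,  1.63406034e+00, -5.75237610e-06,
        1.15520706e+00, -2.41592875e-03]), 'joint_vel': array([-0.00131337, -0.00218807, -0.00121164,  0.00052022,  0.00011237,
        0.00090623]), 'tau': array([ 1.44356389e-03, -5.94906950e+01, -3.34931910e+01,  6.98028971e-02,
        1.83068134e-02,  8.96276546e-07]), 'tcp_pos': array([161.6641284 , 603.262876  , 213.93929308]), 'orientation': array([-1.56901252,  1.56954391, -1.8308238 ]), 'contact_force': array([ 0.79492474, -0.48846382,  0.11794567]), 'ft_torque': array([0.00610834, 0.01084832, 0.00457826]), 'gripper_width': 92.05172435738282} 18.700000000000003
```

View pics/side0.png

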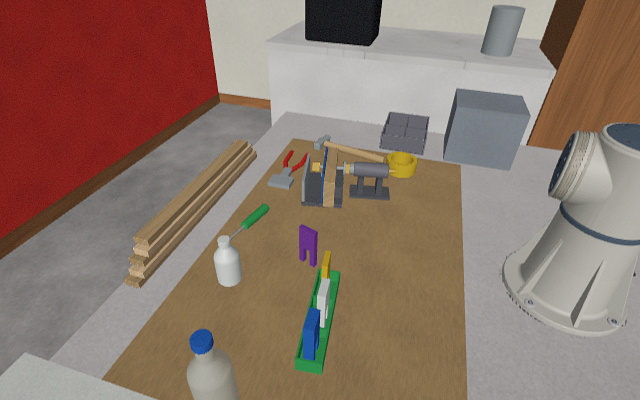

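View pics/top0.png

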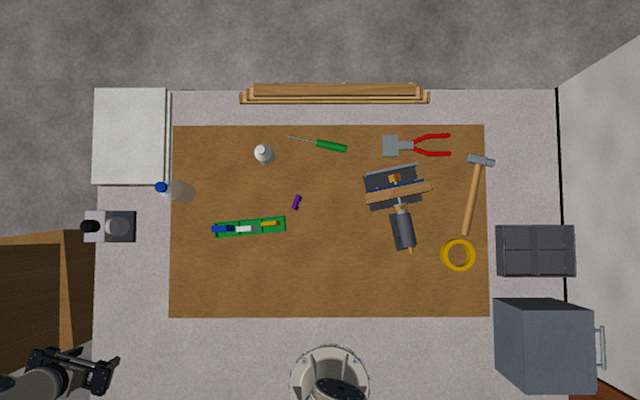

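Top view: bin at about (250,228), with the yellow packer in the right (-y) compartment at (270,223). The purple decoy is at (297,202) and the jig at (398,200). Next I'll measure them.

```bash
python3 - <<'E'
from h import *
for n,(u0,u1,v0,v1) in {'top':(350,450,150,270),'side':(280,430,120,215)}.items():
    d=np.load(n+'0.npz'); c=d['pixels'][v0:v1,u0:u1]
    s=min(800//(u1-u0),600//(v1-v0)); cv2.imwrite(f'pics/{n}jig.png',cv2.resize(c,None,fx=s,fy=s,interpolation=cv2.INTER_CUBIC))
d=np.load('top0.npz'); c=d['pixels'][190:250,200:310]; cv2.imwrite('pics/topbin.png',cv2.resize(c,None,fx=7,fy=7,interpolation=cv2.INTER_CUBIC))
d=np.load('side0.npz'); c=d['pixels'][220:380,280:350]; cv2.imwrite('pics/sidebin.png',cv2.resize(c,None,fx=3.7,fy=3.7,interpolation=cv2.INTER_CUBIC))
for n in('top','side'):
    d=np.load(n+'0.npz'); hsv=cv2.cvtColor(d['pixels'],cv2.COLOR_BGR2HSV); w=pts(d)
    ys={'yel':((20,150,100),(32,255,255)),'grn':((55,120,60),(80,255,255)),'blue':((105,150,60),(125,255,255)),'white':((0,0,190),(179,30,255))}
    for k,(a,b) in ys.items():
        m=cv2.inRange(hsv,a,b); N,L,S,C=cv2.connectedComponentsWithStats(m)
        for i in range(1,N):
            if S[i,4]>15 and S[i,4]<3000:
                P=w[L==i]; r=cv2.minAreaRect(P[:,:2].astype(np.float32)) if np.isfinite(P).all() else None
                print(n,k,S[i],np.round(np.nanmedian(P,0)),np.round(np.nanmax(P,0)),np.round(np.nanmin(P,0)), r)
E
```

```text
top yel [389 175   7   7  21] [ 644. -192.   94.] [ 650. -184.  104.] [ 634. -200.   79.] ((643.3988647460938, -192.98333740234375), (15.351579666137695, 15.583578109741211), 18.522062301635742)
top yel [261 220  16   6  71] [507. 179. 108.] [518. 213. 114.] [501. 154.   2.] ((509.3208923339844, 183.48973083496094), (58.71702575683594, 16.927936553955078), 89.80900573730469)
top yel [440 239  36  33 616] [ 408. -405.   43.] [ 456. -355.   55.] [ 357. -456.   -6.] ((407.0057678222656, -404.5018615722656), (98.57439422607422, 98.84996795654297), 86.07884979248047)
top grn [316 140  31  12 209] [756.  -9.  24.] [775.  39.  30.] [737. -57.  16.] None
top grn [213 216  73  22 695] [502. 237.   5.] [531. 372. 102.] [465. 136.  -5.] None
top blue [369 179  55  13  93] [ 621. -208.  109.] [ 642. -127.  114.] [ 602. -282.    7.] None
top blue [155 182  11  10  90] [605. 461. 200.] [619. 476. 205.] [594. 446. 195.] ((606.3540649414062, 460.7982482910156), (30.02279281616211, 25.509258270263672), 87.03827667236328)
top blue [212 225  22   7 129] [493. 314. 108.] [502. 356. 114.] [484. 300.  21.
[... 5166 characters left out ...]
  27 383] [ 73.  42. 327.] [ 87.  55. 346.] [ 52.  25. 313.] None
side white [215 242  18  44 472] [720. 226.  73.] [740. 233. 118.] [703. 208.   4.] ((721.4185791015625, 221.24603271484375), (37.134544372558594, 23.6361141204834), 7.591938495635986)
side white [317 296   8  31 164] [487. 275.  78.] [497. 277. 108.] [482. 273.  17.] None
side white [552 307  18   9  48] [18. 88. 15.] [35. 92. 19.] [ 4. 81. 12.] ((20.182933807373047, 87.3817138671875), (5.663086891174316, 32.22890853881836), 76.21455383300781)
side white [582 315  10   3  26] [-29.  85.  16.] [ -4. 111.  40.] [-38.  80.  13.] ((-19.159114837646484, 93.11927795410156), (45.94078826904297, 8.954813003540039), 39.11810302734375)
```

```bash
python3 - <<'E'
from h import *
a=cv2.imread('pics/topbin.png');b=cv2.imread('pics/sidebin.png');print(a.shape,b.shape)
E
```

```text
(420, 770, 3) (592, 259, 3)
```

View pics/topjig.png

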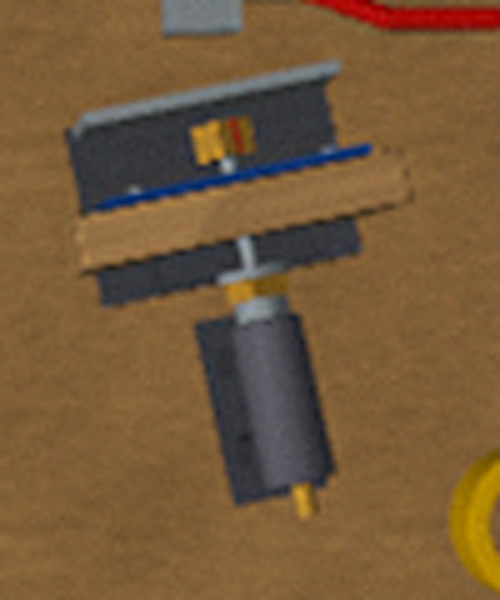

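View pics/sidejig.png

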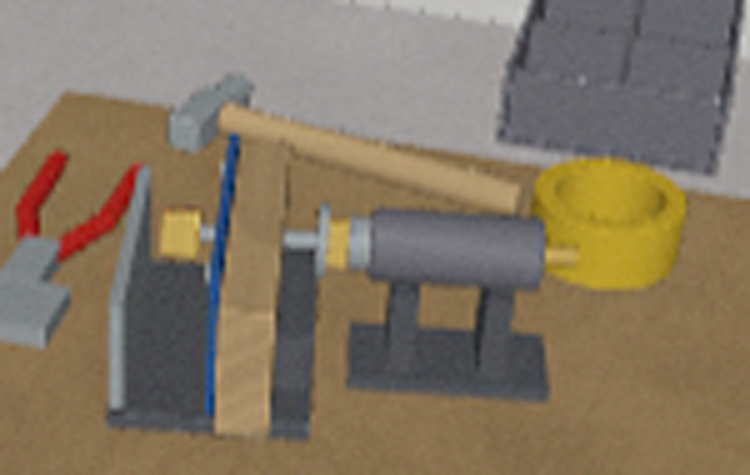

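View pics/topbin.png

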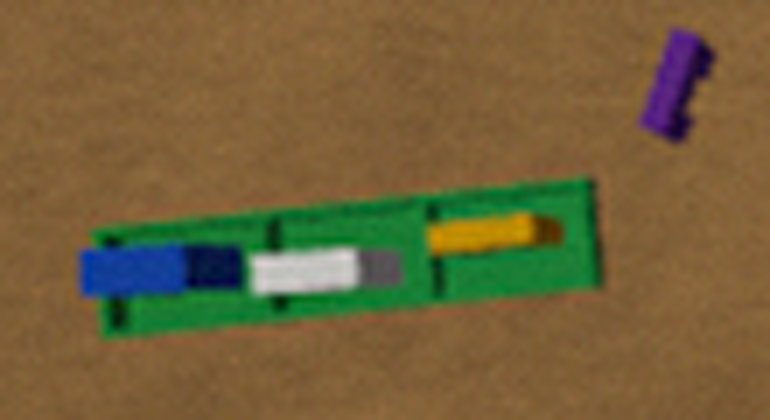

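View pics/sidebin.png

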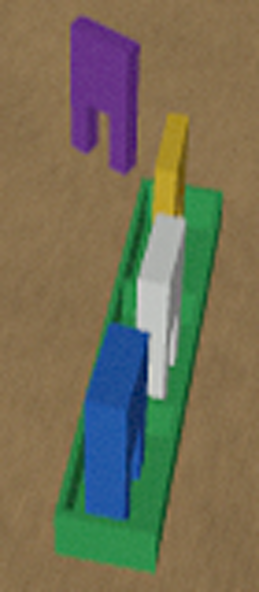

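```bash
cat > jig.py <<'E'
from h import *
def ray(d,u,v,z):
    T=np.asarray(d['world_from_camera']);K=d['K']
    u=np.atleast_1d(u).astype(float);v=np.atleast_1d(v).astype(float)
    r=np.stack([(u-K[0,2])/K[0,0],(v-K[1,2])/K[1,1],np.ones_like(u)],-1)@T[:3,:3].T
    return T[:3,3]+r*((z-T[2,3])/r[:,2])[:,None]
def proj(d,P):
    T=np.linalg.inv(np.asarray(d['world_from_camera']));p=np.asarray(P)@T[:3,:3].T+T[:3,3]
    p=p@d['K'].T; return p[:,:2]/p[:,2:]
E
python3 - <<'E'
from jig import *
for n in('top','side'):
    d=np.load(n+'0.npz');w=pts(d);px=d['pixels'];hsv=cv2.cvtColor(px,cv2.COLOR_BGR2HSV)
    roi=(w[...,0]>480)&(w[...,0]<720)&(w[...,1]>-330)&(w[...,1]<-90)
    b=(cv2.inRange(hsv,(105,120,50),(125,255,255))>0)&roi&(w[...,2]>95)
    v,u=np.nonzero(b);P=ray(d,u,v,110)[:,:2];r=cv2.minAreaRect(P.astype(np.float32));c=P.mean(0)
    ax=np.linalg.svd(P-c)[2][0];print(n,'bracket',r,c,np.degrees(np.arctan2(ax[1],ax[0])),len(P))
    rl=roi&(w[...,2]>88)&~b&(hsv[...,0]<30)&(hsv[...,1]>60)
    N,L,S,C=cv2.connectedComponentsWithStats(rl.astype(np.uint8))
    i=1+np.argmax(S[1:,4]);v,u=np.nonzero(L==i);P=ray(d,u,v,97)[:,:2];print('rail',S[i],cv2.minAreaRect(P.astype(np.float32)),P.mean(0))
    # yellow packer
    y=(cv2.inRange(hsv,(18,130,80),(34,255,255))>0)&(abs(w[...,0]-508)<40)&(abs(w[...,1]-180)<60)
    y&=w[...,2]>98 
    v,u=np.nonzero(y);P=ray(d,u,v,109)[:,:2];print('yel',cv2.minAreaRect(P.astype(np.float32)),P.mean(0),len(P))
d=np.load('top0.npz');w=pts(d)
np.set_printoptions(linewidth=250)
print(np.round(w[182:252:2,380:420:2,2]))
E
```

```text
top bracket ((618.4827880859375, -204.21287536621094), (4.904518127441406, 158.15350341796875), 11.716405868530273) [ 618.54830982 -205.28128656] 101.76750797689871 80
rail [365 180  67  24 742] ((599.7704467773438, -209.68637084960938), (34.69707489013672, 200.27938842773438), 12.088464736938477) [ 599.71138216 -209.74440812]
yel ((505.9745788574219, 176.3214874267578), (11.723050117492676, 44.565067291259766), 6.133444309234619) [506.23378566 175.83464258] 63
side bracket ((614.5333251953125, -189.4975128173828), (5.80473518371582, 170.89208984375), 11.856459617614746) [ 612.98398304 -182.83745139] 101.7026224020062 62
rail [324 148  14  37 397] ((597.0897216796875, -196.745361328125), (31.43593406677246, 205.18695068359375), 11.814836502075195) [ 595.71655668 -189.46474607]
yel ((505.1202087402344, 185.6861114501953), (12.605230331420898, 51.50956344604492), 6.189978122711182) [505.04609509 185.99699084] 117
[[ 12.  15.  13.  11.  14.  81.  88.  88.  90.  13.  11.  14.  15.  16. 110. 110. 108. 114. 109. 101.]
 [ 14.  14.  12.  13.  17.  11.  16.  13.  84. 106. 111. 111. 110. 106. 
[... 2730 characters left out ...]
   4.  -4.   5.   5.   9.  34.  64.  96. 100. 101. 112. 108. 106. 102.   1.  -0.]
 [  6.  -0.  -4.   3.   2.   2.   5.   1.  13.  25.  62.  91.  99. 108. 105. 107. 104. 104.  96.  -0.]
 [ -1.   1.  -6.   5.  -2.  -0.   8.   3.   6.  20.  57.  88.  92. 103. 106. 101. 107. 105.  99.  -1.]
 [ -2.  -1.  -3.   2.  -2.   0.   1.   4.  14.  nan  13.   7. 100. 107. 106. 104. 107. 103. 101.   1.]
 [  3.   1.  -2.  -3.   3.   2.   5.  -2.   9.  10.   9.   9.  94. 100. 103. 110. 106.   8.  -3.  -1.]
 [ -1.  -1.  -3.   2.   3.  -2.  -0.   1.   4.   8.   8.  12.  10.  13.  10.  88.  86.  -3.   2.   2.]
 [  2.   3.   6.   1.  -3.   3.  -2.   2.  -3.   8.   8.  13.  -0.   3.   1.  89.  92.   5.   3.  -0.]]
```

```bash
cat > ov.py <<'E'
from jig import *
def frame(x,y,yaw):
    c,s=np.cos(yaw),np.sin(yaw)
    return lambda P:np.c_[x+c*np.array(P)[:,0]-s*np.array(P)[:,1],y+s*np.array(P)[:,0]+c*np.array(P)[:,1],np.array(P)[:,2]]
def rect(x0,x1,y0,y1,z): return [[x0,y0,z],[x1,y0,z],[x1,y1,z],[x0,y1,z],[x0,y0,z]]
def overlay(d,items,box,s,name,off=0.0):
    u0,u1,v0,v1=box;c=cv2.resize(d['pixels'][v0:v1,u0:u1],None,fx=s,fy=s,interpolation=cv2.INTER_CUBIC)
    for P,col in items:
        q=(proj(d,P)+0.5+off-[u0,v0])*s
        cv2.polylines(c,[np.round(q).astype(int)],False,col,1)
    cv2.imwrite('pics/'+name,c)
E
python3 - <<'E'
from ov import *
y=np.radians(11.8)
J=frame(644.8,-200.3,y); B=frame(506,176.3,np.radians(6.1))
R=(0,0,255)
it=[(J(rect(-30,-24,-80,80,110)),(255,255,0)),(J(rect(-62,-30,-100,100,97)),R),(J(rect(24,32,-80,80,83)),R),(J([[-213,0,107],[-113,0,107]]),(0,255,0)),(J([[-88,-22,85],[-88,22,85],[-82,22,85],[-82,-22,85]]),(255,0,255)),(J(rect(-11,11,0,0,104)),(255,0,0))]
pk=[(B(rect(-6,6,-22,22,109)),R)]
d=np.load('top0.npz');overlay(d,it,(350,450,150,270),5,'o1.png');overlay(d,pk,(200,310,190,250),7,'o2.png')
d=np.load('side0.npz');overlay(d,it,(280,430,120,215),5,'o3.png');overlay(d,pk,(280,350,220,380),3.5,'o4.png')
E
```

```text
(no output)
```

View pics/o1.png

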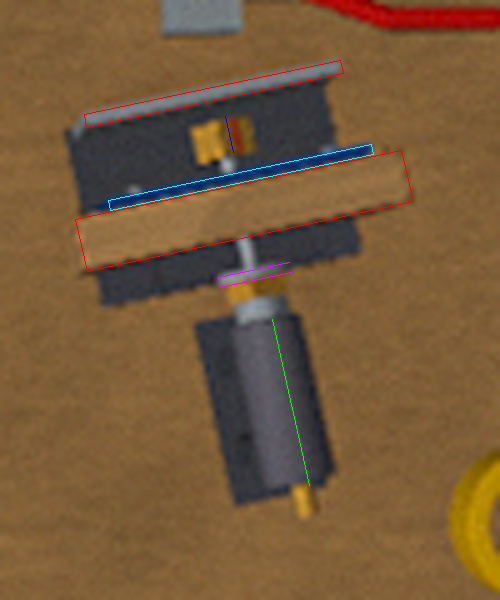

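View pics/o2.png

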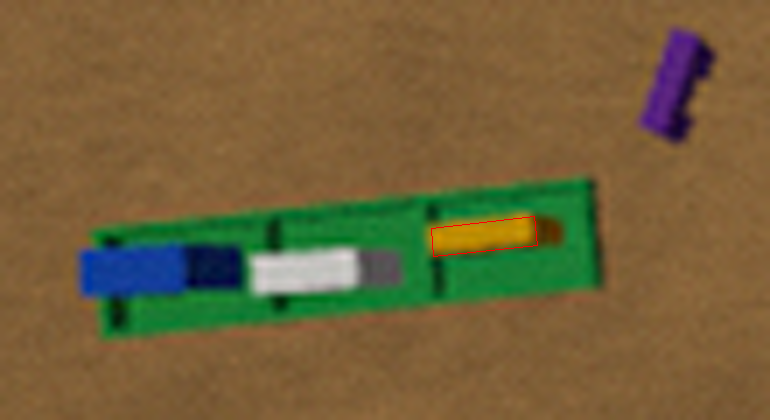

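View pics/o3.png

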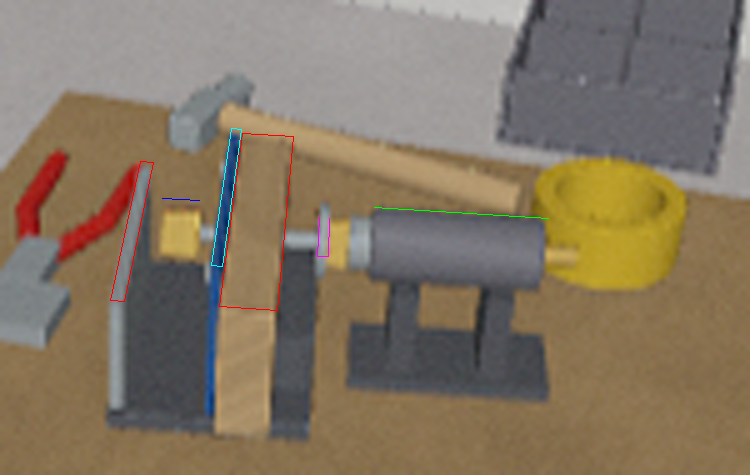

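View pics/o4.png

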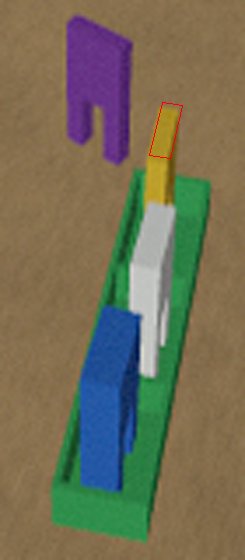

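Overlays: the top view matches its own fit (rail corners (77,220), (402,152)). The side view is shifted about 1 px, which suggests x is about 1–3 mm larger. I'll use a +1.5 mm compromise and check again with the gripper in view. Now to plan the approach to the bin.

```bash
cat > mv.py <<'E'
from ov import *
from scipy.spatial.transform import Rotation as Ro
def cur(s=None):
    s=s or env.sense(); return Ro.from_euler('xyz',s['orientation']),s['tcp_pos'],s
def row(Rt,pt,R0,p0):
    w=(R0.inv()*Rt).as_rotvec(degrees=True); t=R0.inv().apply(np.array(pt)-p0)/1000
    return np.r_[np.round(w,2),np.round(t,4)]
def down(yaw,sgn=1):
    y=sgn*np.array([np.cos(yaw),np.sin(yaw),0]);x=np.array([0,0,-1.]);return Ro.from_matrix(np.c_[x,y,np.cross(x,y)])
E
python3 - <<'E'
from mv import *
R,p,s=cur();print(R.as_matrix().round(3),p)
for sg in(1,-1): print(row(down(np.radians(6.1),sg),[506.5,176.3,180],R,p))
E
```

```text
[[-0.     0.259  0.966]
 [-0.001  0.966 -0.259]
 [-1.    -0.001  0.   ]] [161.6641284  603.262876   213.93929308]
[ 6.890e+01  4.000e-02  6.000e-02  3.430e-02 -3.231e-01  4.436e-01]
[-1.111e+02 -7.000e-02  5.000e-02  3.430e-02 -3.231e-01  4.436e-01]
```

Call:
apply_moves:
  motion:
    - [68.9,0,0,0.034,-0.323,0.4436,1]
    - [68.9,0,0,0.034,-0.323,0.4436,1]
    - [68.9,0,0,0.034,-0.323,0.4436,1]
    - [68.9,0,0,0.034,-0.323,0.4436,1]
    - [68.9,0,0,0.034,-0.323,0.4436,1]
    - [68.9,0,0,0.034,-0.323,0.4436,1]
    - [68.9,0,0,0.034,-0.323,0.4436,1]
    - [68.9,0,0,0.034,-0.323,0.4436,1]
    - [68.9,0,0,0.034,-0.323,0.4436,1]
    - [68.9,0,0,0.034,-0.323,0.4436,1]
    - [68.9,0,0,0.034,-0.323,0.4436,1]
    - [68.9,0,0,0.034,-0.323,0.4436,1]
    - [68.9,0,0,0.034,-0.323,0.4436,1]
    - [68.9,0,0,0.034,-0.323,0.4436,1]
    - [68.9,0,0,0.034,-0.323,0.4436,1]

```text
clock: 1.6
tcp_pos: [505.8, 178.0, 180.6]
orientation: [-1.976, 1.57, 2.845]
contact_force: [0.1, 0.6, -0.3]
gripper_width: 91.9
```

```bash
python3 - <<'E'
from mv import *
R,p,s=cur();print(s['clock'],R.as_matrix().round(3),p)
print(row(down(np.radians(6.1)),[506.5,176.3,72],R,p))
d=cam('side');B=frame(506.5,176.3,np.radians(6.1))
T=[(np.array([p+R.apply([0,-46,-10]),p+R.apply([0,46,-10])]),(0,0,255)),(np.array([p,p+R.apply([-60,0,0])]),(255,0,255)),(np.array([p+R.apply([0,0,-10]),p+R.apply([0,0,10])]),(255,255,0))]
overlay(d,T,(250,410,150,270),5,'g1.png')
d=cam('top');overlay(d,T,(200,330,160,260),6,'g2.png')
E
```

```text
1.6 [[-0.     0.994  0.108]
 [ 0.     0.108 -0.994]
 [-1.    -0.    -0.   ]] [505.83532003 177.96845607 180.5909031 ]
[ 0.1    -0.01    0.02    0.1086  0.0005  0.0017]
```

View pics/g1.png

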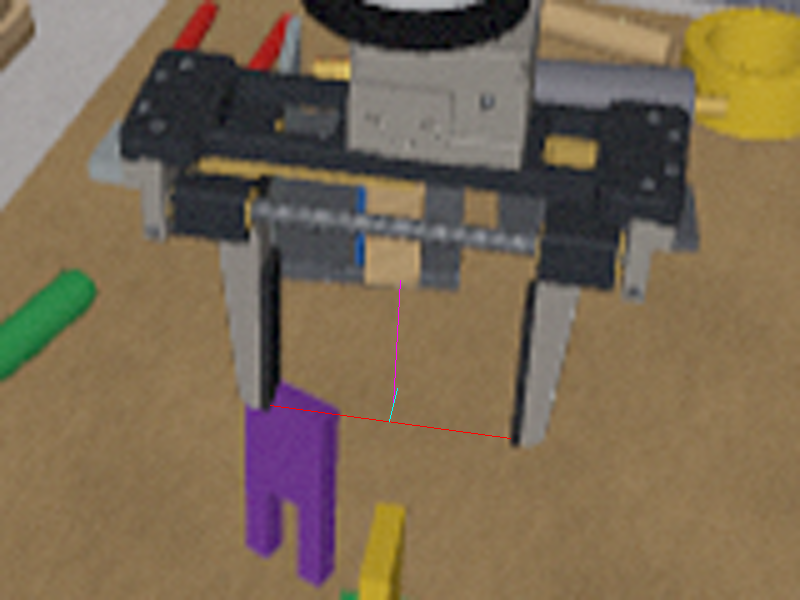

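View pics/g2.png

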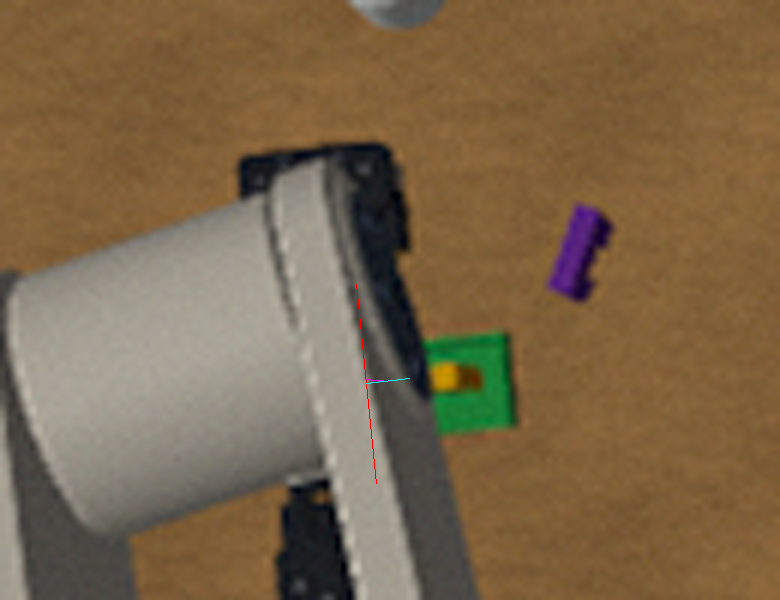

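Side view: the fingertips (268,405) and (514,440) fall on the projected tips within about 0.5 px, and the packer's top is centred under the tool at (390,510). Descend and grip.

Call:
apply_moves:
  motion:
    - [0,0,0,0.04,0.0005,0.0017,1]
    - [0,0,0,0.07,0.0005,0.0017,1]
    - [0,0,0,0.095,0.0005,0.0017,1]
    - [0,0,0,0.1086,0.0005,0.0017,1]
    - [0,0,0,0.1086,0.0005,0.0017,1]
    - [0,0,0,0.1086,0.0005,0.0017,0]
    - [0,0,0,0.1086,0.0005,0.0017,0]
    - [0,0,0,0.1086,0.0005,0.0017,0]
    - [0,0,0,0.1086,0.0005,0.0017,0]
    - [0,0,0,0.1086,0.0005,0.0017,0]
    - [0,0,0,0.1086,0.0005,0.0017,0]
    - [0,0,0,0.1086,0.0005,0.0017,0]
    - [0,0,0,0.1086,0.0005,0.0017,0]
    - [0,0,0,0.1086,0.0005,0.0017,0]

```text
clock: 3.1
tcp_pos: [507.3, 175.2, 71.9]
orientation: [-1.166, 1.571, -2.63]
contact_force: [0.0, 0.4, 0.1]
gripper_width: 21.9
```

```bash
python3 - <<'E'
from mv import *
d=cam('side');c=d['pixels'][200:320,270:390];cv2.imwrite('pics/g3.png',cv2.resize(c,None,fx=5,fy=5,interpolation=cv2.INTER_CUBIC))
E
```

```text
(no output)
```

View pics/g3.png

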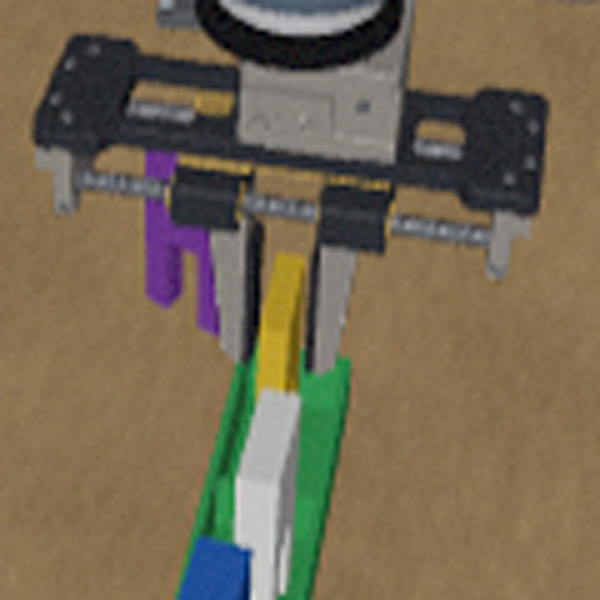

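The fingers straddle the yellow packer at (283,310) and are still closing. I'll finish closing, then lift.

Call:
apply_moves:
  motion:
    - [0,0,0,0,0,0,0]
    - [0,0,0,0,0,0,0]
    - [0,0,0,0,0,0,0]
    - [0,0,0,0,0,0,0]
    - [0,0,0,0,0,0,0]
    - [0,0,0,0,0,0,0]
    - [0,0,0,0,0,0,0]
    - [0,0,0,-0.02,0,0,0]
    - [0,0,0,-0.05,0,0,0]
    - [0,0,0,-0.09,0,0,0]
    - [0,0,0,-0.13,0,0,0]
    - [0,0,0,-0.16,0,0,0]
    - [0,0,0,-0.16,0,0,0]
    - [0,0,0,-0.16,0,0,0]

```text
clock: 4.55
tcp_pos: [507.4, 175.3, 232.2]
orientation: [1.811, 1.57, 0.347]
contact_force: [-0.1, -0.1, -1.7]
gripper_width: 12.1
```

```bash
python3 - <<'E'
from mv import *
R,p,s=cur();print(R.as_matrix().round(3),p,s['gripper_width'])
d=cam('side')
P=lambda a:np.array([p+R.apply(q) for q in a])
# model: packer top at 37 behind TCP
m=[[-37,-6,-22],[-37,6,-22],[-37,6,22],[-37,-6,22],[-37,-6,-22],[68,-6,-22],[68,-6,-9],[22,-6,-9],[22,-6,9],[68,-6,9],[68,-6,22],[-37,-6,22]]
overlay(d,[(P(m),(255,0,255))],(270,390,150,270),5,'g4.png')
d=cam('top');overlay(d,[(P(m),(255,0,255))],(200,330,160,260),6,'g5.png')
E
```

```text
[[ 0.001  0.994  0.106]
 [ 0.     0.106 -0.994]
 [-1.     0.001 -0.   ]] [507.36361934 175.3037298  232.19202572] 12.147692779714369
```

View pics/g4.png

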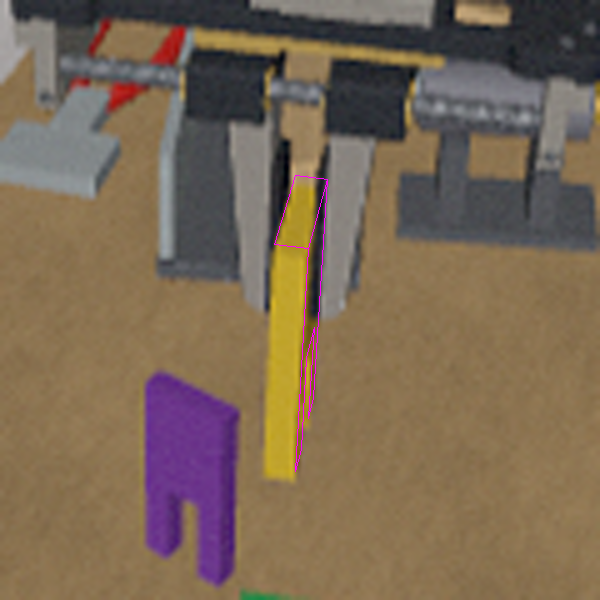

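View pics/g5.png

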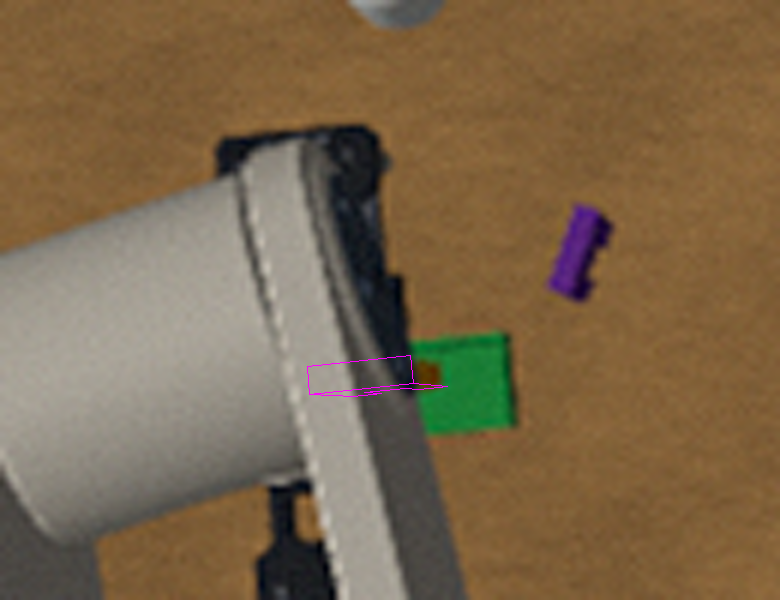

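The packer is held upright and the overlay agrees to about 1 px (near top edge at (275,247)). Next stop is hovering over the slot.

```bash
python3 - <<'E'
from mv import *
R,p,s=cur();y=np.radians(11.8)
J=frame(645.8,-199.8,y);seat=J([[-72,0,50]])[0];print(seat)
print(row(down(y),[seat[0],seat[1],200],R,p))
E
```

```text
[ 575.32154801 -214.52371573   50.        ]
[-5.7     0.02    0.12    0.0307  0.0272  0.3946]
```

Call:
apply_moves:
  motion:
    - [-2,0,0,0.0,0.005,0.04,0]
    - [-4,0,0,0.0,0.008,0.085,0]
    - [-5.7,0,0,0.0,0.012,0.13,0]
    - [-5.7,0,0,0.0,0.015,0.175,0]
    - [-5.7,0,0,0.0,0.018,0.22,0]
    - [-5.7,0,0,0.0,0.021,0.265,0]
    - [-5.7,0,0,0.005,0.024,0.31,0]
    - [-5.7,0,0,0.015,0.026,0.35,0]
    - [-5.7,0,0,0.025,0.0272,0.38,0]
    - [-5.7,0,0,0.0307,0.0272,0.3946,0]
    - [-5.7,0,0,0.0307,0.0272,0.3946,0]
    - [-5.7,0,0,0.0307,0.0272,0.3946,0]
    - [-5.7,0,0,0.0307,0.0272,0.3946,0]

```text
clock: 5.95
tcp_pos: [576.3, -212.7, 201.5]
orientation: [3.084, 1.57, 1.721]
contact_force: [-0.5, 0.3, 0.5]
gripper_width: 11.9
```

```bash
cat > chk.py <<'E'
from mv import *
import sys
R,p,s=cur();print(p,R.as_matrix().round(3).tolist(),s['gripper_width'],s['contact_force'])
y=np.radians(11.8);J=frame(645.8,-199.8,y)
P=lambda a:np.array([p+R.apply(q) for q in a])
m=[[-37,-6,-22],[-37,6,-22],[-37,6,22],[-37,-6,22],[-37,-6,-22],[68,-6,-22],[68,-6,-9],[22,-6,-9],[22,-6,9],[68,-6,9],[68,-6,22],[-37,-6,22]]
g=(0,255,0)
it=[(P(m),(255,0,255)),(J(rect(-62,-30,-100,100,97)),(0,0,255)),(J([[-88,-22,85],[-88,22,85],[-82,22,85],[-82,-22,85]]),g),(J([[-82,0,85],[-62,0,85]]),g)]
d=cam('side');overlay(d,it,(290,410,100,215),5,sys.argv[1]+'s.png')
d=cam('top');overlay(d,it,(340,450,150,250),6,sys.argv[1]+'t.png')
E
python3 chk.py a
```

```text
[ 576.31206399 -212.7451702   201.5010205 ] [[-0.0, 0.979, 0.206], [0.0, 0.206, -0.979], [-1.0, 0.0, -0.0]] 11.872056198811789 [-0.47721836  0.30355287  0.51388752]
```

View pics/as.png

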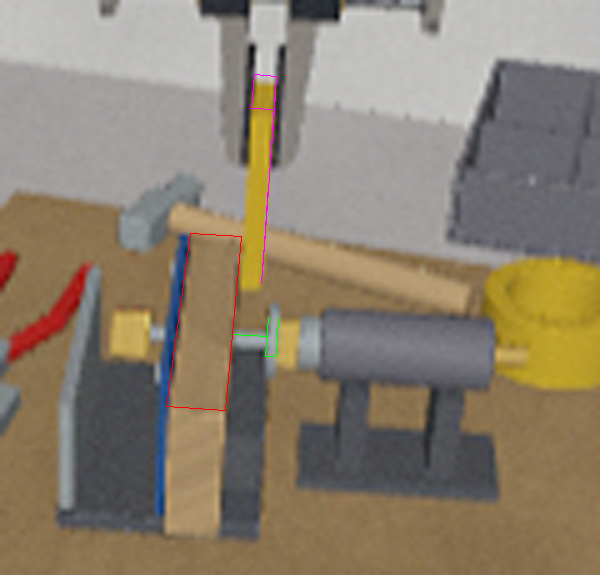

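View pics/at.png

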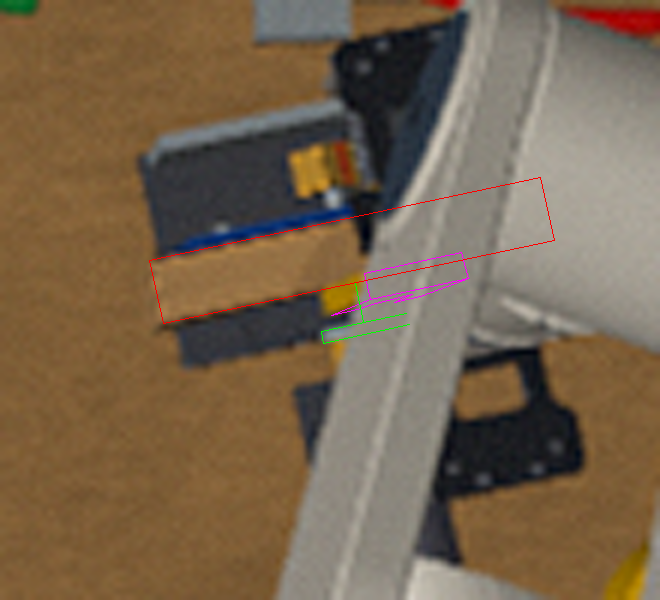

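```bash
python3 - <<'E'
from mv import *
R,p,s=cur();print(p,s['clock'])
for n in ('side','top'):
    d=cam(n);hsv=cv2.cvtColor(d['pixels'],cv2.COLOR_BGR2HSV);w=pts(d)
    m=(cv2.inRange(hsv,(18,110,60),(36,255,255))>0)
    m&=(abs(w[...,0]-576)<40)&(abs(w[...,1]+213)<60)&(w[...,2]>120)
    v,u=np.nonzero(m);print(n,len(v),u.min(),u.max(),v.min(),v.max())
    P=w[m];print(np.percentile(P,[2,50,98],0).round(1))
    mm=np.array([[-37,0,22],[68,0,22],[-37,0,-22]],float)
    print('model y-end',proj(d,np.array([p+R.apply(q) for q in [[-37,-6,-22],[-37,6,-22],[68,-6,-22],[68,6,-22],[68,6,-9],[68,-6,-9]]])).round(1).tolist())
    a,b,c,e=(320,350,110,165) if n=='side' else (385,415,185,215)
    cv2.imwrite(f'pics/z{n}.png',cv2.resize(d['pixels'][c:e,a:b],None,fx=10,fy=10,interpolation=cv2.INTER_NEAREST))
E
```

```text
[ 576.57158076 -212.90409913  201.86178135] 6.05
side 264 331 358 90 157
[[ 543.5 -220.1  136.5]
 [ 571.8 -188.4  218.3]
 [ 602.  -183.8  321.4]]
model y-end [[344.2, 121.1], [339.7, 120.9], [341.7, 156.0], [337.4, 155.7], [337.6, 153.4], [341.8, 153.7]]
top 29 394 402 181 202
[[ 565.4 -191.3  139.3]
 [ 571.9 -189.8  192. ]
 [ 605.8 -180.8  312.7]]
model y-end [[401.2, 199.3], [400.2, 194.8], [394.8, 201.9], [393.8, 197.8], [398.2, 196.9], [399.1, 200.9]]
```

View pics/zside.png

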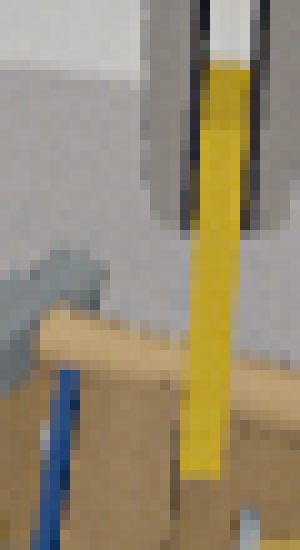

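View pics/ztop.png

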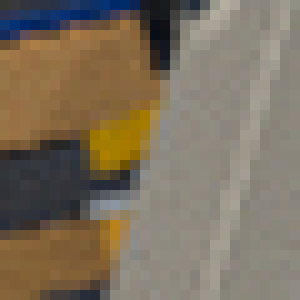

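Side: the packer's near edge runs from (342,122) to (340,157), and laterally it sits over the slot. Top: its bottom corner at (394,201) reads about 2 mm too far toward +y, so I'll shift 3 mm toward -y and descend part way.

Call:
apply_moves:
  motion:
    - [0,0,0,0,0,0.003,0]
    - [0,0,0,0.015,0,0.003,0]
    - [0,0,0,0.025,0,0.003,0]
    - [0,0,0,0.034,0,0.003,0]
    - [0,0,0,0.038,0,0.003,0]
    - [0,0,0,0.038,0,0.003,0]
    - [0,0,0,0.038,0,0.003,0]

```text
clock: 6.85
tcp_pos: [577.0, -217.2, 163.3]
orientation: [-2.529, 1.571, 2.389]
contact_force: [0.4, -0.3, -0.4]
gripper_width: 11.8
```

```bash
python3 chk.py b
```

```text
[ 577.02090986 -217.20254659  163.28521838] [[-0.0, 0.979, 0.204], [0.0, 0.204, -0.979], [-1.0, -0.0, -0.0]] 11.784259230746558 [ 0.36790998 -0.27422789 -0.41229038]
```

View pics/bs.png

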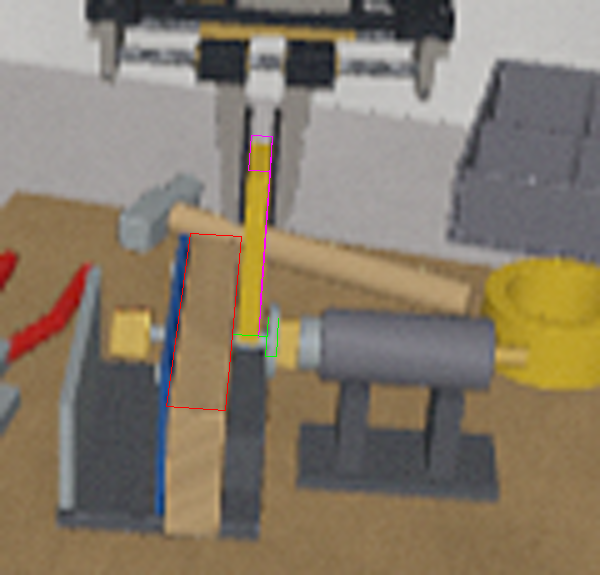

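View pics/bt.png

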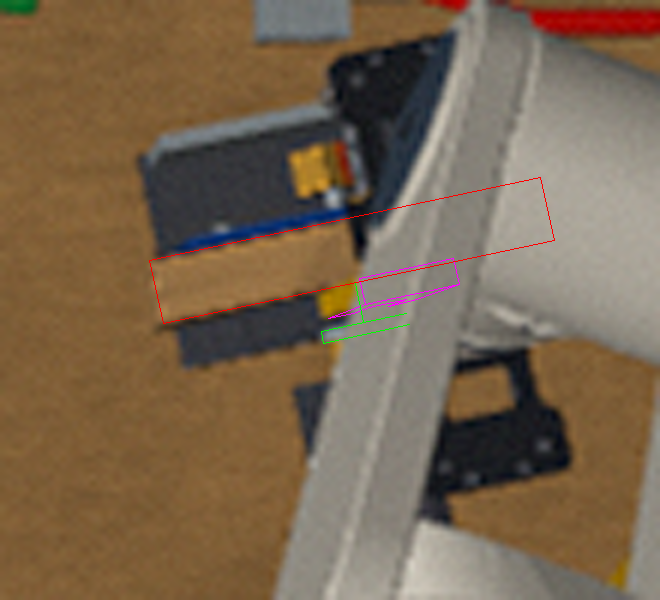

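The packer bottom at (250,343) sits between rail and washer in the side view. In the top view its left end (318) lines up with the washer's. Continue down with a force check.

Call:
apply_moves:
  motion:
    - [0,0,0,0.005,0,0,0]
    - [0,0,0,0.01,0,0,0]
    - [0,0,0,0.015,0,0,0]
    - [0,0,0,0.018,0,0,0]
    - [0,0,0,0.018,0,0,0]

```text
clock: 7.45
tcp_pos: [576.5, -217.0, 144.6]
orientation: [-2.135, 1.57, 2.784]
contact_force: [-0.7, -0.3, -1.2]
gripper_width: 11.8
```

Call:
apply_moves:
  motion:
    - [0,0,0,0.008,0,0,0]
    - [0,0,0,0.015,0,0,0]
    - [0,0,0,0.019,0,0,0]
    - [0,0,0,0.022,0,0,0]
    - [0,0,0,0.022,0,0,0]

```text
clock: 7.95
tcp_pos: [576.6, -217.1, 122.7]
orientation: [-2.077, 1.57, 2.841]
contact_force: [0.4, 0.3, -0.6]
gripper_width: 11.5
```

Call:
apply_moves:
  motion:
    - [0,0,0,0.001,0,0,0]
    - [0,0,0,0.002,0,0,0]
    - [0,0,0,0.003,0,0,0]
    - [0,0,0,0.003,0,0,0]

```text
clock: 8.35
tcp_pos: [576.9, -217.1, 120.3]
orientation: [0.731, 1.571, -0.634]
contact_force: [0.6, -0.2, 0.4]
gripper_width: 11.7
```

Call:
apply_moves:
  motion:
    - [0,0,0,0.001,0,0,0]
    - [0,0,0,0.002,0,0,0]
    - [0,0,0,0.002,0,0,0]

```text
clock: 8.65
tcp_pos: [576.8, -217.1, 118.1]
orientation: [-2.149, 1.571, 2.77]
contact_force: [-0.1, 0.3, -1.3]
gripper_width: 12.2
```

```bash
python3 chk.py c
```

```text
[ 576.83298898 -217.12865598  118.13881339] [[-0.0, 0.979, 0.204], [0.0, 0.204, -0.979], [-1.0, -0.0, -0.0]] 12.158609394750785 [-0.09664261  0.28783421 -1.25535662]
```

View pics/cs.png

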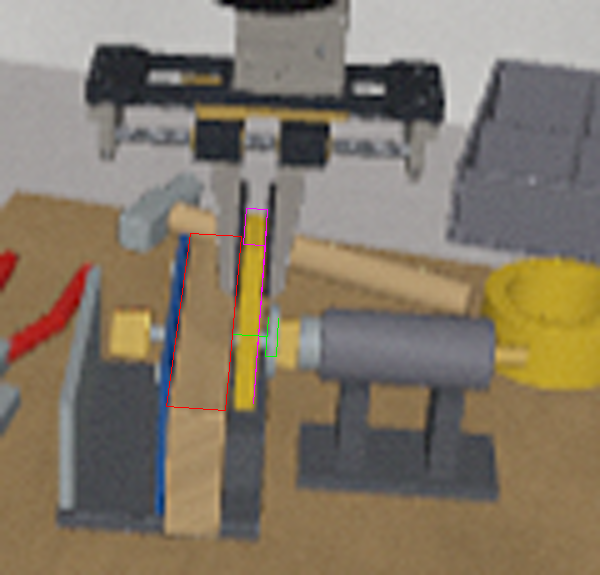

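The packer is fully over the bolt, with its bottom at (245,408). I'll go down 1 mm more, then release with a partial opening and settle.

Call:
apply_moves:
  motion:
    - [0,0,0,0.001,0,0,0]
    - [0,0,0,0.001,0,0,0]
    - [0,0,0,0.001,0,0,0.35]
    - [0,0,0,0.001,0,0,0.35]
    - [0,0,0,0.001,0,0,0.35]
    - [0,0,0,0.001,0,0,0.35]
    - [0,0,0,0.001,0,0,0.35]
    - [0,0,0,0.001,0,0,0.35]
    - [0,0,0,-0.03,0,0,0.35]
    - [0,0,0,-0.07,0,0,0.35]
    - [0,0,0,-0.11,0,0,0.35]
    - [0,0,0,-0.14,0,0,0.35]
    - [0,0,0,-0.14,0,0,0.35]

```text
clock: 10.05
tcp_pos: [579.2, -218.0, 263.3]
orientation: [0.999, 1.563, -0.366]
contact_force: [0.2, 0.9, -0.3]
gripper_width: 32.1
```

```bash
python3 - <<'E'
from mv import *
y=np.radians(11.8);J=frame(645.8,-199.8,y);g=(0,255,0)
it=[(J(rect(-78,-66,-22,22,155)),(255,0,255)),(J([[-78,22,155],[-78,22,50]]),(255,0,255)),(J(rect(-62,-30,-100,100,97)),(0,0,255)),(J([[-88,-22,85],[-88,22,85],[-82,22,85],[-82,-22,85]]),g)]
d=cam('side');overlay(d,it,(290,410,100,215),5,'ds.png');np.savez('side1.npz',**{k:np.asarray(v) for k,v in d.items()})
d=cam('top');overlay(d,it,(340,450,150,250),6,'dt.png')
R,p,s=cur();print(p,s['gripper_width'],s['clock'],s['joint_pos'])
E
```

```text
[ 577.07746168 -217.18849756  258.69594658] 32.13551041947519 10.15 [-3.62387774e-01  3.01752168e-01  1.60533905e+00 -1.24352011e-05
  1.23324748e+00 -5.68343051e-01]
```

View pics/ds.png

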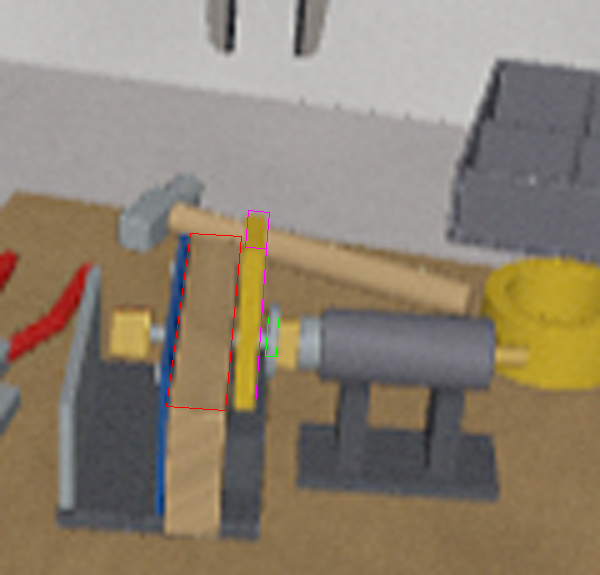

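View pics/dt.png

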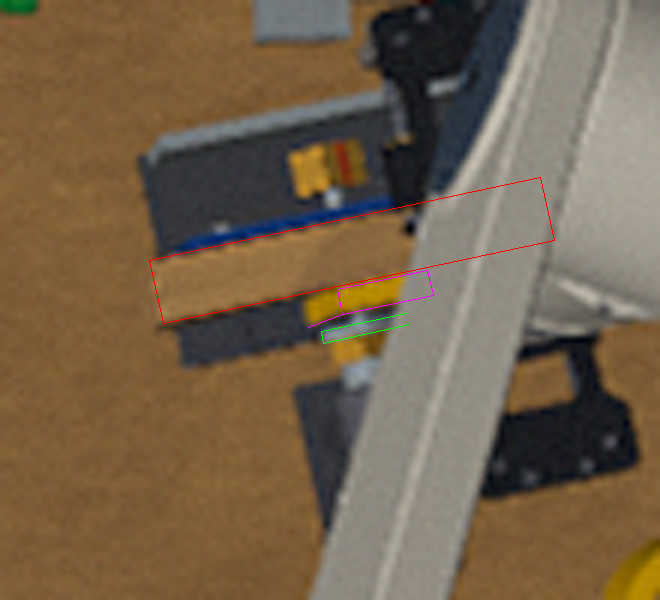

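Side: the packer stands upright and free (top (258,215), bottom (245,410)). Top: it spans both sides of the shank. Next, the lean of the bolt head.

```bash
python3 - <<'E'
from mv import *
d=np.load('top0.npz')
c=d['pixels'][168:190,382:408];cv2.imwrite('pics/hd.png',cv2.resize(c,None,fx=24,fy=24,interpolation=cv2.INTER_NEAREST))
d=np.load('side1.npz')
c=d['pixels'][155:180,305:330];cv2.imwrite('pics/hs.png',cv2.resize(c,None,fx=22,fy=22,interpolation=cv2.INTER_NEAREST))
J=frame(646,-200.3,np.radians(11.8))
d=np.load('top0.npz')
for t in (0.32,0.36,0.4,0.44,0.48,0.5):
    c,s=np.cos(t),np.sin(t)
    P=[[0,y*c-z*s,85+y*s+z*c] for y,z in((13,-13),(13,13),(0,13),(-13,13))]
    print(t,proj(d,J(P)).round(2).tolist())
E
```

```text
0.32 [[388.6, 178.16], [392.48, 176.56], [396.28, 175.89], [400.04, 175.22]]
0.36 [[388.53, 178.16], [392.71, 176.5], [396.43, 175.86], [400.11, 175.23]]
0.4 [[388.47, 178.15], [392.95, 176.44], [396.57, 175.84], [400.16, 175.24]]
0.44 [[388.42, 178.14], [393.19, 176.38], [396.71, 175.82], [400.21, 175.25]]
0.48 [[388.38, 178.13], [393.43, 176.33], [396.85, 175.79], [400.24, 175.27]]
0.5 [[388.36, 178.12], [393.55, 176.3], [396.92, 175.78], [400.26, 175.28]]
```

View pics/hd.png

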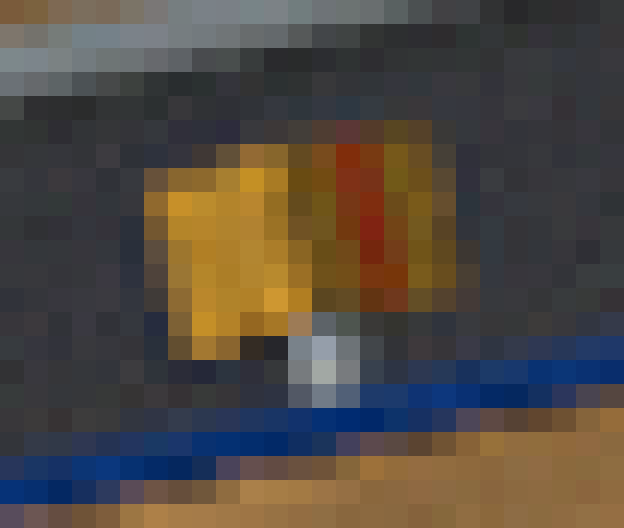

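View pics/hs.png

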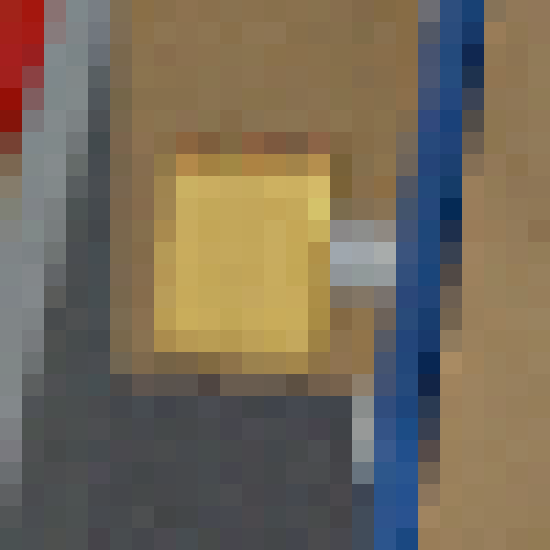

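Top view: the left edge is at u≈388, the facet boundary about 393.7, the red line about 396.7 and the right edge about 400.2. That gives a lean of about 0.48 rad, with the centre agreeing to about 1 mm. Now plan the leaned approach.

```bash
cat > head.py <<'E'
from mv import *
yaw=np.radians(11.8);H=np.array([646.3,-200.2,85.]);RJ=Ro.from_euler('z',yaw)
def tool(t): 
    # tool x=-head z, tool y=-head y
    M=(RJ*Ro.from_euler('x',t)).as_matrix();x=-M[:,2];y=-M[:,1];return Ro.from_matrix(np.c_[x,y,np.cross(x,y)])
def tcp(t,back,dx=0): return H+tool(t).apply([18.7-back,0,0])+RJ.apply([dx,0,0])
E
python3 - <<'E'
from head import *
R,p,s=cur();print(p,s['clock'])
print(row(tool(.0),[*(tcp(0,0)[:2]),258.7],R,p));
print(row(tool(.47),tcp(.47,140),R,p), tcp(.47,140))
print(row(tool(.47),tcp(.47,0),tool(.47),tcp(.47,140)))
E
```

```text
[ 577.07746168 -217.18849756  258.69594658] 10.15
[ 9.00e+01 -2.00e-02 -8.00e-02  1.00e-04  7.12e-02 -2.50e-03]
[ 8.820e+01  2.110e+01 -2.119e+01  6.570e-02  7.120e-02  5.240e-02] [ 657.53401237 -253.97418417  193.14723336]
[ 0.    0.    0.    0.14 -0.   -0.  ]
```

Call:
apply_moves:
  motion:
    - [90,0,0,0,0.0712,-0.0025,0.6]
    - [90,0,0,0,0.0712,-0.0025,0.6]
    - [90,0,0,0,0.0712,-0.0025,0.6]
    - [90,0,0,0,0.0712,-0.0025,0.6]
    - [90,0,0,0,0.0712,-0.0025,0.6]
    - [90,0,0,0,0.0712,-0.0025,0.6]
    - [90,0,0,0,0.0712,-0.0025,0.6]
    - [90,0,0,0,0.0712,-0.0025,0.6]
    - [90,0,0,0,0.0712,-0.0025,0.6]
    - [90,0,0,0,0.0712,-0.0025,0.6]
    - [90,0,0,0,0.0712,-0.0025,0.6]
    - [88.2,21.1,-21.19,0.0657,0.0712,0.0524,0.6]
    - [88.2,21.1,-21.19,0.0657,0.0712,0.0524,0.6]
    - [88.2,21.1,-21.19,0.0657,0.0712,0.0524,0.6]
    - [88.2,21.1,-21.19,0.0657,0.0712,0.0524,0.6]
    - [88.2,21.1,-21.19,0.0657,0.0712,0.0524,0.6]
    - [88.2,21.1,-21.19,0.0657,0.0712,0.0524,0.6]
    - [88.2,21.1,-21.19,0.0657,0.0712,0.0524,0.6]

```text
clock: 11.95
tcp_pos: [657.8, -252.4, 194.0]
orientation: [-1.571, 1.103, 1.778]
contact_force: [-0.2, 0.3, -0.0]
gripper_width: 55.4
```

```bash
cat > chk2.py <<'E'
from head import *
import sys
R,p,s=cur();print(p,s['clock'],s['gripper_width'],s['joint_pos'].round(2),s['contact_force'])
T=R.as_matrix();Rj=RJ.inv()*R;back=-Rj.as_matrix()[:,0];print('lean',np.arctan2(-back[1],back[2]),'pitch',back[0],'grasp-jig',RJ.inv().apply(p-R.apply([18.7,0,0])-H).round(1))
print('to seat row',row(tool(.47),tcp(.47,0),R,p))
w=s['gripper_width']/2
P=lambda a:np.array([p+R.apply(q) for q in a])
it=[(P([[0,w,-10],[0,w,10],[-40,w,10],[-40,w,-10],[0,w,-10]]),(0,0,255)),(P([[0,-w,-10],[0,-w,10],[-40,-w,10],[-40,-w,-10],[0,-w,-10]]),(255,0,255)),(P([[0,0,0],[120,0,0]]),(0,255,0))]
d=cam('side');overlay(d,it,(270,400,80,200),5,sys.argv[1]+'s.png')
d=cam('top');overlay(d,it,(340,450,140,240),6,sys.argv[1]+'t.png')
E
python3 chk2.py e
```

```text
[ 657.83687647 -252.39761803  194.03076383] 11.95 55.407827819056436 [-0.54  0.68  1.23  0.34  1.56  0.76] [-0.23410697  0.25570817 -0.01975699]
lean 0.46774791499788826 pitch 0.0006243857684927329 grasp-jig [  0.6 -61.9 125.7]
to seat row [ 0.1     0.04   -0.13    0.1401  0.0014  0.0005]
```

View pics/es.png

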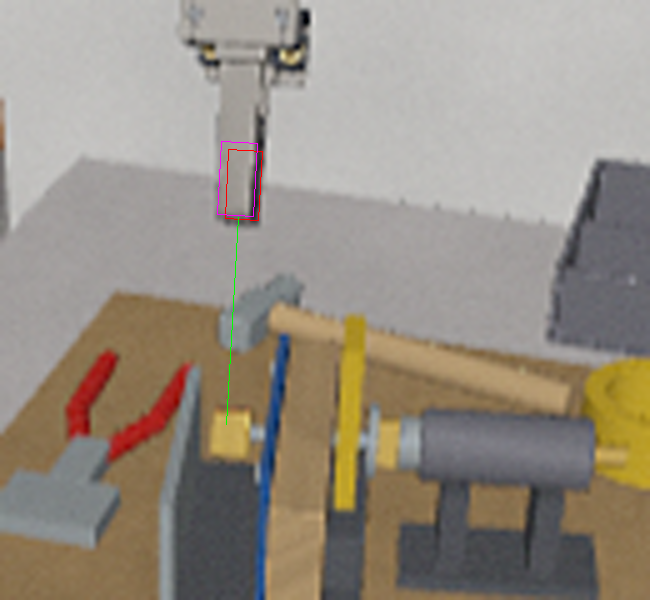

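View pics/et.png

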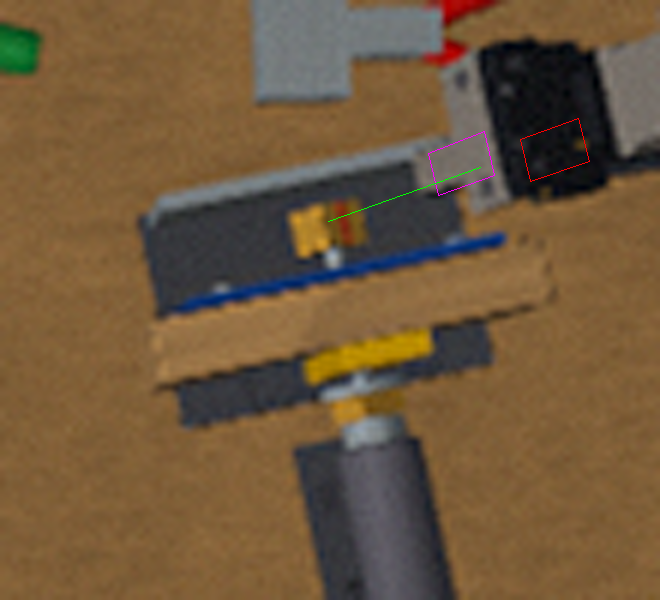

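Top view: the approach axis meets the head at (328,221), against a centre of about (331,228), so I'll shift 2 mm toward -x. The side view agrees (227 vs 230). Go in.

Call:
apply_moves:
  motion:
    - [0,0,0,0.03,0.001,0.002,0.6]
    - [0,0,0,0.06,0.001,0.002,0.6]
    - [0,0,0,0.085,0.001,0.002,0.6]
    - [0,0,0,0.1,0.001,0.002,0.6]
    - [0,0,0,0.11,0.001,0.002,0.6]
    - [0,0,0,0.12,0.001,0.002,0.6]
    - [0,0,0,0.13,0.001,0.002,0.6]
    - [0,0,0,0.14,0.001,0.002,0.6]
    - [0,0,0,0.14,0.001,0.002,0.6]
    - [0,0,0,0.14,0.001,0.002,0.6]

```text
clock: 13.05
tcp_pos: [642.5, -193.1, 67.4]
orientation: [-1.568, 1.1, 1.779]
contact_force: [0.6, -0.6, 0.5]
gripper_width: 54.7
```

```bash
python3 chk2.py f
```

```text
[ 642.50884279 -193.14219417   67.38343713] 13.05 54.70307130922884 [-0.48  0.74  1.42  0.37  1.31  0.73] [ 0.55298799 -0.59431023  0.47637281]
lean 0.4706665280175019 pitch 0.0009114759048235652 grasp-jig [-2.3 -0.8 -0.9]
to seat row [-0.03    0.05    0.04   -0.0005 -0.0011 -0.0023]
```

View pics/fs.png

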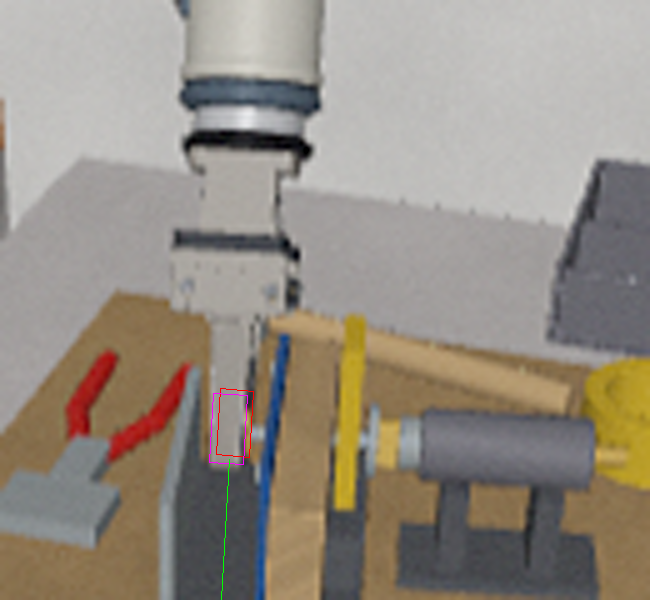

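View pics/ft.png

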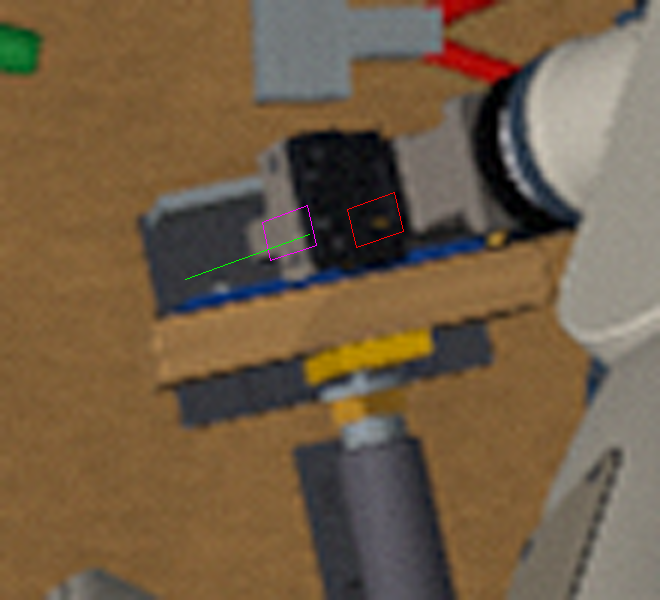

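The finger straddles the head in the gap, at (230,430) in the side view, with no contact force. Close.

Call:
apply_moves:
  motion:
    - [0,0,0,0,0,0,0]
    - [0,0,0,0,0,0,0]
    - [0,0,0,0,0,0,0]
    - [0,0,0,0,0,0,0]
    - [0,0,0,0,0,0,0]
    - [0,0,0,0,0,0,0]
    - [0,0,0,0,0,0,0]
    - [0,0,0,0,0,0,0]

```text
clock: 13.95
tcp_pos: [642.3, -192.3, 68.0]
orientation: [-1.568, 1.099, 1.779]
contact_force: [-1.5, 3.3, 5.9]
gripper_width: 25.6
```

```bash
python3 - <<'E'
from head import *
R,p,s=cur();print(p,s['gripper_width'],s['contact_force'],s['ft_torque'])
g=p-R.apply([18.7,0,0])
Rj=RJ.inv()*R;b=-Rj.as_matrix()[:,0];t0=np.arctan2(-b[1],b[2])
for t in (.4,.3,.2,.1,0,-.04):
    Rt=RJ*Ro.from_euler('x',t-t0)*RJ.inv()*R
    print(t,row(Rt,g+Rt.apply([18.7,0,0]),R,p))
E
```

```text
[ 642.31647783 -192.25884757   68.00524688] 25.60410056330032 [-1.49617181  3.30334678  5.89089429] [0.74628943 0.41656113 0.05659344]
0.4 [ 0.00e+00  0.00e+00  4.14e+00 -0.00e+00  1.30e-03 -0.00e+00]
0.3 [ 1.00e-02  0.00e+00  9.87e+00 -3.00e-04  3.20e-03 -0.00e+00]
0.2 [ 2.00e-02  0.00e+00  1.56e+01 -7.00e-04  5.00e-03 -0.00e+00]
0.1 [ 2.000e-02  0.000e+00  2.133e+01 -1.300e-03  6.800e-03 -0.000e+00]
0 [ 3.000e-02  1.000e-02  2.706e+01 -2.000e-03  8.500e-03  0.000e+00]
-0.04 [ 3.000e-02  1.000e-02  2.935e+01 -2.400e-03  9.200e-03  0.000e+00]
```

Gripped flush (25.6 mm wide). Turning upright about the head's centre.

Call:
apply_moves:
  motion:
    - [0,0,2,0,0.0003,0,0]
    - [0,0,4.1,0,0.001,0,0]
    - [0,0,7,-0.0001,0.0019,0,0]
    - [0,0,9.9,-0.0003,0.0028,0,0]
    - [0,0,12.7,-0.0005,0.0037,0,0]
    - [0,0,15.6,-0.0007,0.0046,0,0]
    - [0,0,18.5,-0.001,0.0055,0,0]
    - [0,0,21.3,-0.0013,0.0064,0,0]
    - [0,0,24.2,-0.0016,0.0073,0,0]
    - [0,0,27,-0.002,0.0081,0,0]
    - [0,0,27.6,-0.002,0.0082,0,0]
    - [0,0,27.6,-0.002,0.0082,0,0]
    - [0,0,27.6,-0.002,0.0082,0,0]
    - [0,0,27.6,-0.002,0.0082,0,0]

```text
clock: 15.35
tcp_pos: [644.1, -200.9, 65.8]
orientation: [1.46, 1.562, -1.477]
contact_force: [-2.4, 3.3, 7.2]
gripper_width: 25.7
```

```bash
python3 chk2.py k; python3 -c "
from h import *;s=env.sense();print(s['ft_torque'],s['joint_vel'].round(3))"
```

```text
[ 644.12675756 -200.91745429   65.82693238] 15.35 25.74320436448647 [-0.3   0.58  1.63 -0.01  0.92  1.07] [-2.38990354  3.25792028  7.18170843]
lean -0.009045161793794812 pitch 0.0010164141258319377 grasp-jig [-2.3 -0.1 -0.5]
to seat row [-5.000e-02  5.000e-02 -2.745e+01 -2.600e-03 -8.700e-03 -2.300e-03]
[0.58085606 0.6281204  0.04467678] [-0.001  0.002 -0.002  0.002  0.     0.   ]
```

View pics/ks.png

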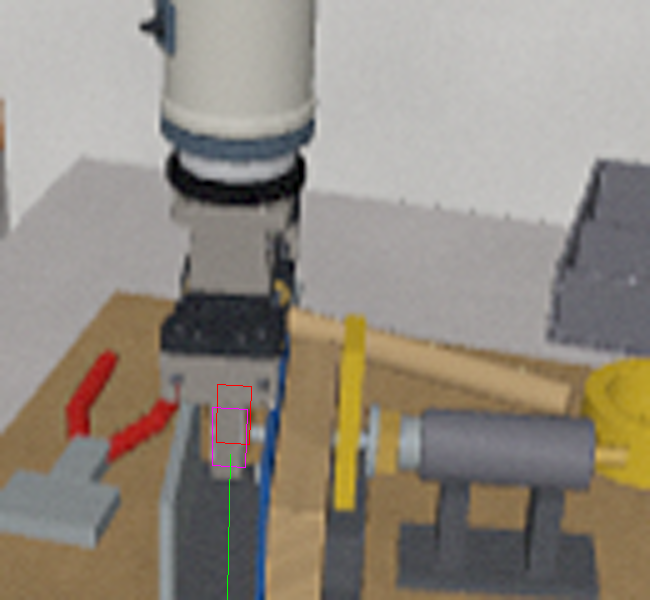

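View pics/kt.png

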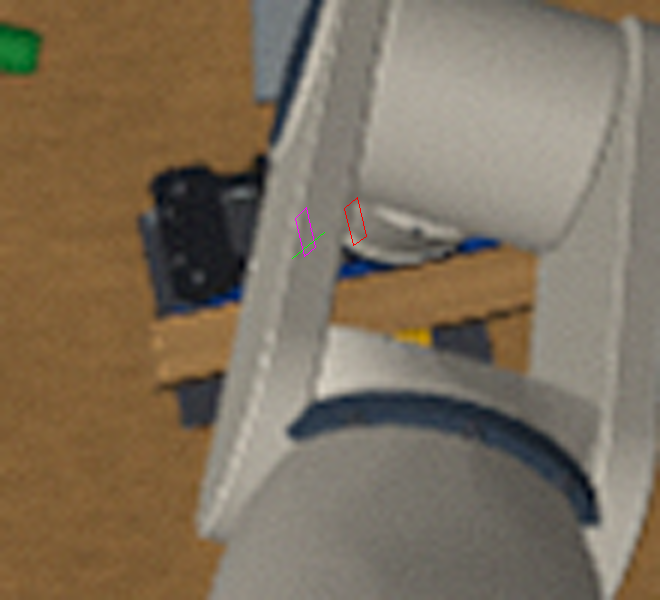

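Lean is now about -0.01 rad and the opening is 25.7 mm, so the jaws lie flush on the flats. The arm is still and the forces are small. A short hold, then hand in.

Call:
apply_moves:
  motion:
    - [0,0,0,0,0,0,0]
    - [0,0,0,0,0,0,0]
    - [0,0,0,0,0,0,0]
    - [0,0,0,0,0,0,0]

```text
clock: 15.85
tcp_pos: [644.2, -200.9, 65.8]
orientation: [1.468, 1.562, -1.469]
contact_force: [-3.0, 2.9, 8.0]
gripper_width: 25.5
```

```bash
python3 - <<'E'
from head import *
R,p,s=cur();print(p,s['gripper_width'],s['contact_force'],s['clock']);print(workorder.sign_off())
E
```

```text
[ 644.17253377 -200.92504794   65.83798975] 25.50786789557256 [-3.04277735  2.92564625  8.00038047] 15.85
the job is handed in; nothing more can be done
None
```

I put the yellow packer in the slot over the bolt and let go of it. I then gripped the bolt head at about 0.47 rad of lean, turned it upright and handed the job in at 15.85 s, still gripping it. The hand-in gave no verdict.

**Packer:** In both views it stands upright over the shank, between rail and washer. The last pictures place it within about 2 mm of where it belongs.

**Bolt head:** The tool leans -0.01 rad with the jaws flush on the flats (25.5 mm against 26 nominal). The grasp point is about 2 mm from my estimate of the head's centre. The outside force on the tool is about 9 N, and the arm was still. In the final pose the head is hidden from both cameras, so I inferred its angle from the jaws.

**Disagreements:** The top and side cameras differed by 1–3 mm on the jig and the packer. I split the difference and moved the packer 3 mm along y before lowering it. I never felt a clear contact with the slot floor, so "fully down" rests on the height reading and the side picture.

**Other objects:** I felt no unexpected contact. I did not re-measure the other packers or the bystanders at the end.

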